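# Slide the brass plaque out over the end of the display ledge

### The arm

A 7-joint arm with a two-finger parallel gripper is mounted at the origin on the work surface. World frame = base frame: x ahead of the robot, y to its left, z up, the work surface at z = 0. Lengths are in m, angles in rad, forces in N, time in s.
With the tool pointing down it reaches from about 0.35 to 0.9 m from the base axis. Payload 7.2 kg.
Tool frame: the origin (TCP) lies at the very end of the fingers, on their centre line; the grasp point (between the pads) lies 19 mm behind it; z points along the fingers, x is the direction in which the jaws open and shut, and the axes are right-handed (so a half turn about z gives the same grasp; the last joint's range is limited). The gripper opens to 88 mm and grips with 3 to 60 N. Pads are 20 mm wide; open, the fingers measure 115 mm over their backs; the gripper's body (75 mm by 178 mm) begins 61 mm behind the grasp point.
Start: joints at [-1.191, 0.411, -0.013, 1.596, 0.006, 1.134, -0.082], TCP at [0.271, 0.563, 0.223] pointing down, gripper open.
Joint ranges: [-2.95, 2.95], [-0.29, 1.99], [-1.47, 1.44], [0.14, 2.54], [-1.03, 4.17], [0.13, 1.85], [-2.86, 2.86]. Speed limits (rad/s): [2.39, 2.39, 3.01, 3.01, 3.14, 3.14, 3.14].

### API

Orientations are given as a 3x3 rotation matrix whose columns are the frame's x, y, z axes.
In Python, from rig import status, imaging, job_done gives the robot as it stands.
- The arm moves only by the tool arm_command, never from a script. Its arguments are lists of equal length, an entry for each row: "twist": the turn, a rotation vector about the tool's x, y, z in degrees, a list of three; "travel": the shift along the tool's x, y, z in m, a list of three; "grip": the gripper command: -1 is fully open, 1 is shut, values between are in proportion. A call has 1 to 12 rows; each row is the pose to reach, as a shift and turn from the pose measured when the call began, along the tool's axes at that moment; what a row does not reach only later rows make up. A row lasts 1/12 s, in which the tool goes at most 41.7 mm and 7.16 degrees, less where a joint would pass 70% of its speed; a pose out of reach is approached as far as the arm can. A call with a gripper value outside its range is refused whole. The fingers move at their own pace and stop on an object; "newtons" is the grip in N (left out, the last holds). Time passes only in rows, so rows that repeat a pose let the fingers close. It gives the time, the measured TCP pose, the force and the opening at its end, in the units of the state.
- status.sense(): the state, without advancing time (a new reading comes with each control period).
- imaging.camera(name): name is "scene" or "top" or "wrist"; returns the picture (480x640x3 uint8, red, green, blue); there is no depth.
- imaging.camera_info(name): a dict with "fx", "fy", "cx", "cy" (pixels), "origin" and "rotation" of the camera in the world. Camera axes: x right, y down, z forward; pixel columns grow to the right and rows downward; lengths in m; the calibration is good to about 2 mm. A picture is of the moment at which its call begins: read the wrist's pose just before it. camera_info takes no time and is no camera call; for the wrist camera it gives the pose at the moment of the call.
- job_done(): hands the job in, once; it reports no verdict.
The state is a dict: "time_s": time; "qpos": joint angles; "joint_velocities": joint speeds; "joint_torque": joint torques, N m; "eef_pos": TCP position; "tcp_rot": TCP orientation; "wrist_force": force on the tool from outside, world axes, zero at the start; "ft_torque": the same for the moment, N m; "finger_gap": finger opening in m.
Only numpy, scipy, OpenCV 4.12 (cv2) and the standard library are available. Lean on these libraries where they do the work, as an engineer would, in place of code of your own. Each camera call takes 0.05 s, during which the arm holds its last target. There are 200 camera calls.

### The job

With the fingers, first push the brass plaque that lies on the wooden display ledge back until its long side sits square against the low rail. Then push it along the rail towards the end where the low ring tray stands (not the jar's end) until about a third of its length sticks out past the end of the ledge, still lying flat and in line with the rail. Do not lift it, and leave the jar, ring tray, mug and calculator where they are.

Things in the scene. Friction and masses are not known exactly. Their poses are not given: they have to be found in the camera images.
- plaque: Thin loose plaque, wood backing with a brass face: 60 mm wide (its x), 130 mm long (its y), 8 mm thick, 0.12 to 0.25 kg. It lies flat on the ledge, long side roughly along the rail, 17 to 30 mm short of it and up to 0.2 rad askew. Origin: centre of its underside, z up. It slides freely, but can wedge against the rail when pushed hard while askew with one corner on the rail: pushing nearer the end that is farther from the rail squares it.
- ledge: Fixed dark wooden block: 150 mm deep (its x), 300 mm long (its y), flat top 60 mm above the counter. A pale rail 12 mm thick and 16 mm high runs along the whole far side of the top; its inner face lies at x = +63 mm (so the plaque touches it with its centre at x = +33 mm). Both ends (y = -150 and +150 mm) and the near side are open. Origin: centre of its underside, on the counter; x points across it towards the rail, away from the robot, y along it.
- jar: Round amber glass jar with a wooden lid, 76 mm across, 100 mm high, loose; stands on the counter close to one end of the ledge (left or right varies) and blocks that end. Origin: centre of its underside.
- ring_tray: Low white open tray with rings, 140 x 90 mm, 22 mm high, loose; stands on the counter close to the other end of the ledge, below its top: the end to push towards. Origin: centre of its underside.
- mug: White mug, 72 mm across, 85 mm high, loose, on the counter behind the rail. Origin: centre of its underside.
- calculator: Black desk calculator, 130 x 80 mm, 14 mm high, loose, flat on the counter between robot and ledge. Origin: centre of its underside.

How it is judged:
By the outcome, as a careful person would: the job done as asked, in the order asked, and still so for the second after the job is handed in, with the robot touching nothing.
It also fails if it takes over 58 s, if anything falls off the work surface, if the arm or the gripper's body presses on something with over 40 N, if the wrist force passes 120 N, or if a joint passes its speed limit or range.

## Working session

There is one attempt and no reset: what is moved stays moved. The work goes in short steps, Python scripts to look and compute and a tool call to move; the robot and the scene stay as the last step left them, time stands still between calls to the robot, and variables do not carry over. Pictures are saved under pics/ and viewed, about 8 in all and at most 12, crops included, and the job is handed in when it is done.

Besides the shell and the picture viewer there is one more tool, called after "Call:" in YAML: its name, and indented under it one key for each argument. arm_command: Moves the arm, as the interface text tells. Its arguments: {"type":"object","properties":{"twist":{"type":"array"},"travel":{"type":"array"},"grip":{"type":"array"},"newtons":{"type":"number"}},"required":["twist","travel","grip"]}

```bash
mkdir -p pics
python3 - <<'E'
from rig import status, imaging
import cv2, numpy as np
for n in ("top","scene"):
    i=imaging.camera_info(n); print(n,{k:np.round(v,4).tolist() for k,v in i.items()})
    cv2.imwrite(f"pics/{n}0.png",imaging.camera(n)[:,:,::-1])
s=status.sense(); print(s["time_s"],np.round(s["tcp_rot"],3).tolist(),s["eef_pos"],s["wrist_force"],s["finger_gap"])
E
```

```text
top {'fx': 499.0516, 'fy': 499.0516, 'cx': 325.1543, 'cy': 239.6176, 'origin': [0.4287, 0.0278, 0.7673], 'rotation': [[0.0082, -0.982, 0.1885], [-0.9998, -0.0113, -0.0151], [0.0169, -0.1884, -0.982]]}
scene {'fx': 487.0681, 'fy': 487.0681, 'cx': 325.2666, 'cy': 243.8305, 'origin': [1.0727, 0.2345, 0.5337], 'rotation': [[-0.3986, 0.5997, -0.6939], [0.9171, 0.2592, -0.3028], [-0.0017, -0.7571, -0.6533]]}
0.1 [[0.433, 0.901, -0.001], [0.901, -0.433, -0.001], [-0.001, 0.0, -1.0]] [0.27046182 0.56296146 0.22189909] [ 0.49069705 -0.73800449  0.14371053] 0.08790991442520513
```

View pics/top0.png

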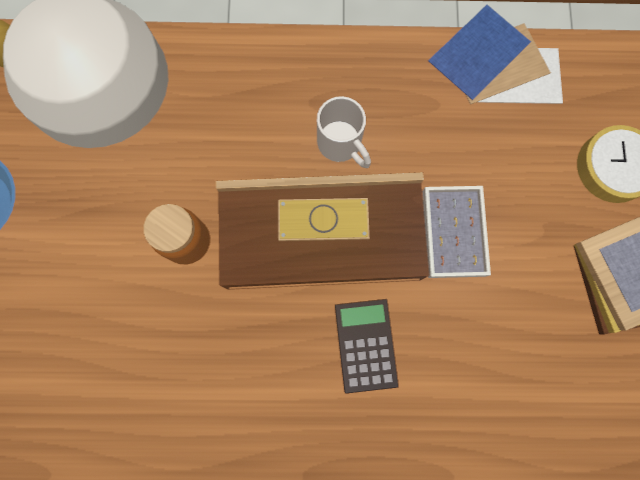

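View pics/scene0.png

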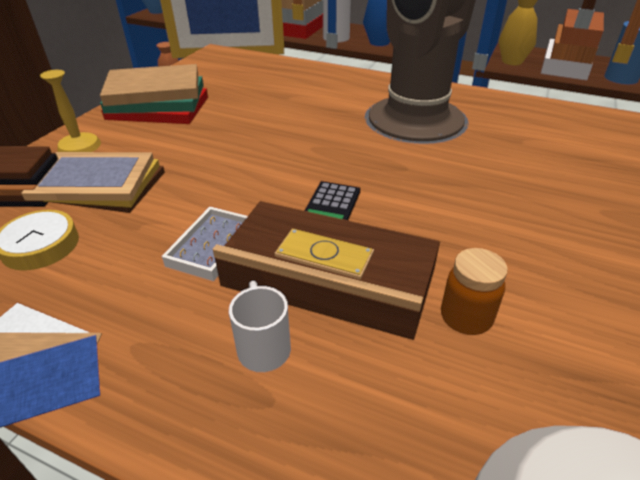

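The top view shows the plaque at about (323,219), the rail along (218,184) to (423,178) and the ledge's ends at columns 219 and 426. The ring tray is at the right end (world -y) and the jar at the left (+y). The push along the rail is therefore towards -y.

```bash
cat > h.py <<'E'
from rig import status, imaging
import cv2, numpy as np
def ray(info,px,z):
    px=np.atleast_2d(np.asarray(px,float)); R=np.array(info["rotation"]);o=np.array(info["origin"])
    d=np.c_[(px[:,0]-info["cx"])/info["fx"],(px[:,1]-info["cy"])/info["fy"],np.ones(len(px))]@R.T
    return (o+d*((z-o[2])/d[:,2])[:,None])[:,:2]
def top():
    return cv2.cvtColor(imaging.camera("top"),cv2.COLOR_RGB2BGR), imaging.camera_info("top")
def big(m):
    c,_=cv2.findContours(m,cv2.RETR_EXTERNAL,cv2.CHAIN_APPROX_NONE); return max(c,key=cv2.contourArea)
def rect(P):  # metric rect: centre, length, width, angle of long side (rad, rel. to world y)
    b=cv2.boxPoints(cv2.minAreaRect((P*1000).astype(np.float32)))/1000
    e=[b[1]-b[0],b[2]-b[1]]; l=max(e,key=np.linalg.norm); s=min(e,key=np.linalg.norm)
    if l[1]<0:l=-l
    return b.mean(0),np.linalg.norm(l),np.linalg.norm(s),np.arctan2(-l[0],l[1]),b
def brass(im):
    h=cv2.cvtColor(im,cv2.COLOR_BGR2HSV); m=cv2.inRange(h,(21,120,110),(32,255,255)); r=np.zeros_like(m); r[170:290,200:520]=m[170:290,200:520]
    return cv2.morphologyEx(r,cv2.MORPH_CLOSE,np.ones((9,9)))
E
python3 - <<'E'
from h import *
im,i=top(); h=cv2.cvtColor(im,cv2.COLOR_BGR2HSV)
print("hsv brass",h[205,290],"rail",h[181,300],"wood",h[260,300],"counter",h[300,280])
c=big(brass(im))[:,0]; P=ray(i,c,.068); ce,l,w,a,b=rect(P); print("plaque",ce,l,w,a,b.round(4).tolist())
v=h[:,:,2].astype(int)
# rail inner edge / ledge near edge: bright->dark transitions per column
cols=range(225,420,5); top_=[];near=[]
g=np.gradient(cv2.GaussianBlur(im,(1,3),0)[:,:,2].astype(float),axis=0)
for x in cols:
    top_.append((x,172+np.argmin(g[172:200,x]))); near.append((x,260+np.argmax(g[260:300,x])))
print(top_[::6],near[::6])
dark=np.zeros_like(v,np.uint8); dark[170:300,200:440]=((v<110)[170:300,200:440]*255)
q=big(dark)[:,0]; print("dark box",q.min(0),q.max(0))
for n,pts,zz in(("railbase",top_,.076),("near",near,.06)):
    p=ray(i,pts,zz); f=np.polyfit(p[:,1],p[:,0],1); r=p[:,0]-np.polyval(f,p[:,1]); k=abs(r)<.004; f=np.polyfit(p[k,1],p[k,0],1); print(n,"x=",f,"slope ang",-np.arctan(f[0]),k.sum(),len(k))
g2=np.gradient(im[:,:,2].astype(float),axis=1)
for nm,c0,c1,fn in(("L",208,230,np.argmin),("R",412,440,np.argmax)):
    pts=[(c0+fn(g2[y,c0:c1]),y) for y in range(195,270,8)]; print(nm,[p[0] for p in pts],ray(i,pts,.06)[::3].round(4).tolist())
cv2.imwrite("pics/crop.png",cv2.resize(im[165:300,195:500],None,fx=2.5,fy=2.5,interpolation=cv2.INTER_CUBIC))
E
```

```text
hsv brass [ 22 136 191] rail [ 17  95 186] wood [ 13 152 106] counter [ 14 140 180]
plaque [0.5942343  0.02008936] 0.12466527 0.056019798 0.032069013 [[0.5641999840736389, 0.08150000125169754], [0.5681999921798706, -0.04309999942779541], [0.6241999864578247, -0.04129999876022339], [0.620199978351593, 0.08330000191926956]]
[(225, np.int64(188)), (255, np.int64(187)), (285, np.int64(186)), (315, np.int64(184)), (345, np.int64(183)), (375, np.int64(182)), (405, np.int64(181))] [(225, np.int64(288)), (255, np.int64(286)), (285, np.int64(284)), (315, np.int64(283)), (345, np.int64(281)), (375, np.int64(280)), (405, np.int64(279))]
dark box [220 187] [428 288]
railbase x= [-0.05761095  0.64419038] slope ang 0.057547335930715406 39 39
near x= [-0.05783352  0.50367175] slope ang 0.05776916751886506 39 39
L [np.int64(218), np.int64(218), np.int64(218), np.int64(218), np.int64(218), np.int64(218), np.int64(218), np.int64(218), np.int64(218), np.int64(218)] [[0.6292, 0.1743], [0.5931, 0.1726], [0.5578, 0.1709], [0.5231, 0.1692]]
R [np.int64(425), np.int64(426), np.int64(426), np.int64(427), np.int64(427), np.int64(428), np.int64(428), np.int64(429), np.int64(429), np.int64(430)] [[0.6331, -0.1296], [0.5969, -0.1315], [0.5612, -0.1319], [0.5263, -0.1337]]
```

View pics/crop.png

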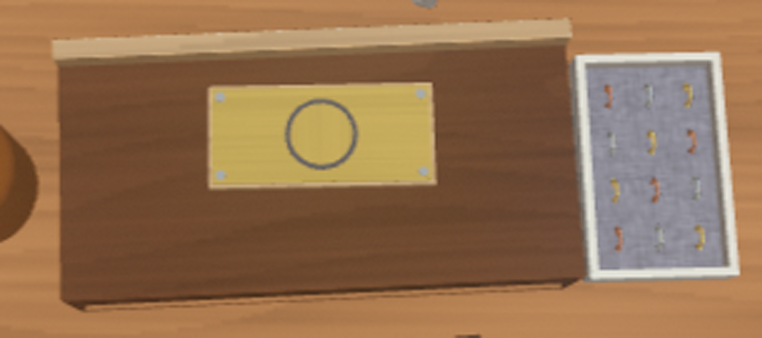

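The crop confirms the plaque lies about 24 mm short of the rail and nearly parallel to it. The rail's visible lower edge is its base on the ledge (z = 0.06), and the near edge I found is the ledge's foot (z = 0). I'll set up the ledge frame and a helper for the moves.

```bash
cat >> h.py <<'E'
A=0.0577; EX=np.array([np.cos(A),np.sin(A)]); EY=np.array([-np.sin(A),np.cos(A)])
def ledge_origin():
    i=imaging.camera_info("top")
    r=ray(i,[(225,188),(255,187),(285,186),(315,184),(345,183),(375,182),(405,181)],.06)
    n=ray(i,[(225,288),(255,286),(285,284),(315,283),(345,281),(375,280),(405,279)],0)
    e=ray(i,[(218,195),(218,219),(218,243),(218,267)],.06); f=ray(i,[(425,195),(427,219),(428,243),(430,267)],.06)
    xr,xn=(r@EX).mean(),(n@EX).mean(); yl,yr=(e@EY).mean(),(f@EY).mean()
    return ((xr-.063)+(xn+.075))/2*EX+(yl+yr)/2*EY, xr-xn, yl-yr
def L(P): return (np.atleast_2d(P)-O)@np.c_[EX,EY]   # world -> ledge
O,_d,_l=ledge_origin()
def go(lx,ly,z,ang):  # ledge target, tool x at ledge angle ang (deg): travel in tool axes, turn about tool z
    s=status.sense(); R=np.array(s["tcp_rot"]); p=np.array(s["eef_pos"])
    t=np.r_[O+lx*EX+ly*EY,z]; a=np.arctan2(R[1,0],R[0,0])
    tw=-((np.degrees(A-a)+ang+180)%360-180)
    print("tcp ledge",L(p[:2]).round(4),p[2].round(4),"-> travel",(R.T@(t-p)).round(4),"twist z",round(tw,2),"world",t.round(4))
E
python3 - <<'E'
from h import *
im,i=top(); ce,l,w,a,b=rect(ray(i,big(brass(im))[:,0],.068))
print("O",O,"depth(.138)",_d,"len(.3)",_l); print("plaque ledge",L(ce),"skew",a-A,L(b).round(4).tolist())
go(-.06,.0,.13,90)
E
```

```text
Traceback (most recent call last):
NameError: name '_d' is not defined. Did you mean: 'id'?
```

```bash
sed -i 's/O,_d,_l/O,DD,LL/' h.py
python3 - <<'E'
from h import *
im,i=top(); ce,l,w,a,b=rect(ray(i,big(brass(im))[:,0],.068))
print("O",O,"depth(.138)",DD,"len(.3)",LL); print("plaque ledge",L(ce),"skew",a-A,L(b).round(4).tolist())
go(-.06,.0,.13,90)
E
```

```text
O [0.58416938 0.02041994] depth(.138) 0.1391876520965265 len(.3) 0.30308315883111475
plaque ledge [[ 0.01002909 -0.00091045]] skew -0.025630988 [[-0.0164, 0.0621], [-0.0196, -0.0625], [0.0364, -0.0639], [0.0396, 0.0607]]
tcp ledge [[-0.2818  0.5599]] 0.2222 -> travel [-0.3824  0.4652  0.0925] twist z -28.96 world [0.5243 0.017  0.13  ]
```

The sizes check out: depth 139 mm against 138, length 303 mm against 300. The plaque is 23 mm short of the rail and skewed -0.026 rad. Next I move to the near side with the open jaws spread along the ledge, for a two-point push.

Call:
arm_command:
  twist:
    - [0,0,-29]
    - [0,0,-29]
    - [0,0,-29]
    - [0,0,-29]
    - [0,0,-29]
    - [0,0,-29]
    - [0,0,-29]
    - [0,0,-29]
    - [0,0,-29]
    - [0,0,-29]
    - [0,0,-29]
    - [0,0,-29]
  travel:
    - [-0.382,0.465,0]
    - [-0.382,0.465,0]
    - [-0.382,0.465,0]
    - [-0.382,0.465,0]
    - [-0.382,0.465,0]
    - [-0.382,0.465,0]
    - [-0.382,0.465,0]
    - [-0.382,0.465,0]
    - [-0.382,0.465,0]
    - [-0.382,0.465,0]
    - [-0.382,0.465,0]
    - [-0.382,0.465,0]
  grip: [-1,-1,-1,-1,-1,-1,-1,-1,-1,-1,-1,-1]

```text
time_s: 1.25
eef_pos: [0.4812, 0.1092, 0.2229]
tcp_rot: [[-0.058, 0.998, 0.0], [0.998, 0.058, -0.0], [-0.0, 0.0, -1.0]]
wrist_force: [1.1, 0.3, -0.2]
finger_gap: 0.0876
```

```bash
python3 -c "
from h import *
go(-.06,.0,.10,90)"
```

```text
tcp ledge [[-0.0976  0.0945]] 0.2229 -> travel [-0.0945  0.0375  0.1229] twist z 0.04 world [0.5243 0.017  0.1   ]
```

Call:
arm_command:
  twist:
    - [0,0,0]
    - [0,0,0]
    - [0,0,0]
    - [0,0,0]
    - [0,0,0]
    - [0,0,0]
    - [0,0,0]
    - [0,0,0]
    - [0,0,0]
    - [0,0,0]
  travel:
    - [-0.0945,0.0375,0.06]
    - [-0.0945,0.0375,0.06]
    - [-0.0945,0.0375,0.06]
    - [-0.0945,0.0375,0.12]
    - [-0.0945,0.0375,0.12]
    - [-0.0945,0.0375,0.145]
    - [-0.0945,0.0375,0.15]
    - [-0.0945,0.0375,0.155]
    - [-0.0945,0.0375,0.159]
    - [-0.0945,0.0375,0.159]
  grip: [-1,-1,-1,-1,-1,-1,-1,-1,-1,-1]

```text
time_s: 2.08
eef_pos: [0.5247, 0.0172, 0.0644]
tcp_rot: [[-0.059, 0.998, 0.001], [0.998, 0.059, -0.0], [-0.0, 0.001, -1.0]]
wrist_force: [-0.8, -0.5, 0.1]
finger_gap: 0.0878
```

```bash
python3 -c "
from h import *
go(-.009,.0,.0635,90)
cv2.imwrite('pics/s1.png',imaging.camera('scene')[170:370,150:520,::-1].repeat(2,0).repeat(2,1))"
```

```text
tcp ledge [[-0.0596  0.0002]] 0.0644 -> travel [-0.0003  0.0506  0.001 ] twist z 0.06 world [0.5752 0.0199 0.0635]
```

View pics/s1.png

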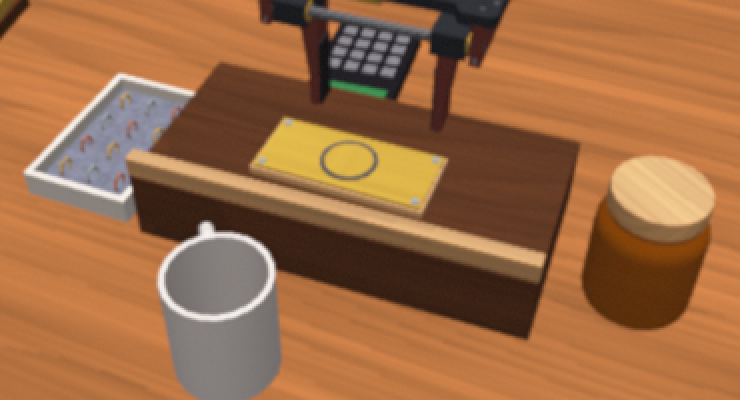

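Both fingertips stand on the near side of the plaque at about (318,100) and (438,128), just above the ledge. I'll push slowly.

Call:
arm_command:
  twist:
    - [0,0,0]
    - [0,0,0]
    - [0,0,0]
    - [0,0,0]
    - [0,0,0]
    - [0,0,0]
    - [0,0,0]
    - [0,0,0]
    - [0,0,0]
    - [0,0,0]
    - [0,0,0]
    - [0,0,0]
  travel:
    - [0,0.01,0.001]
    - [0,0.018,0.001]
    - [0,0.022,0.001]
    - [0,0.025,0.001]
    - [0,0.028,0.001]
    - [0,0.031,0.001]
    - [0,0.034,0.001]
    - [0,0.037,0.001]
    - [0,0.04,0.001]
    - [0,0.043,0.001]
    - [0,0.046,0.001]
    - [0,0.046,0.001]
  grip: [-1,-1,-1,-1,-1,-1,-1,-1,-1,-1,-1,-1]

```text
time_s: 3.13
eef_pos: [0.5702, 0.0199, 0.0636]
tcp_rot: [[-0.058, 0.998, -0.0], [0.998, 0.058, -0.0], [-0.0, -0.0, -1.0]]
wrist_force: [-3.4, 0.3, 1.5]
finger_gap: 0.088
```

```bash
python3 -c "
from h import *
go(-.007,.0,.0635,90)
cv2.imwrite('pics/s2.png',imaging.camera('scene')[170:370,150:520,::-1].repeat(2,0).repeat(2,1))"
```

```text
tcp ledge [[-0.0139  0.0003]] 0.0636 -> travel [-0.0003  0.0069  0.0001] twist z 0.05 world [0.5772 0.02   0.0635]
```

View pics/s2.png

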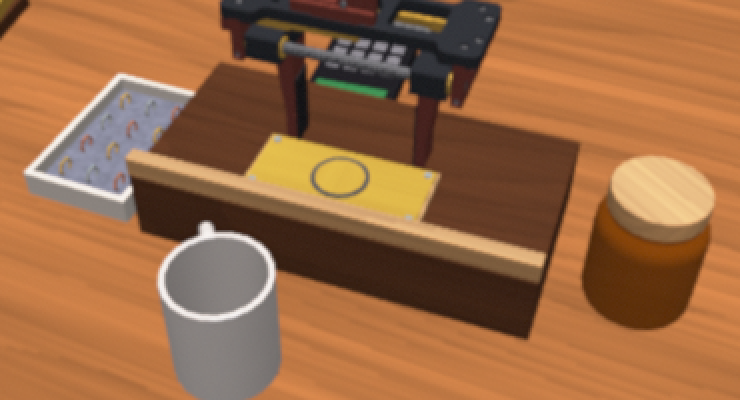

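The plaque moves squarely with the fingers and has a few mm left to the rail. The push force is about 3 N, all of it sliding friction. I'll continue at 1 mm per row and watch the force.

Call:
arm_command:
  twist:
    - [0,0,0]
    - [0,0,0]
    - [0,0,0]
    - [0,0,0]
    - [0,0,0]
    - [0,0,0]
    - [0,0,0]
    - [0,0,0]
  travel:
    - [0,0.001,0]
    - [0,0.002,0]
    - [0,0.003,0]
    - [0,0.004,0]
    - [0,0.005,0]
    - [0,0.006,0]
    - [0,0.007,0]
    - [0,0.007,0]
  grip: [-1,-1,-1,-1,-1,-1,-1,-1]

```text
time_s: 3.85
eef_pos: [0.5704, 0.0198, 0.0627]
tcp_rot: [[-0.058, 0.998, -0.013], [0.998, 0.058, -0.0], [0.0, -0.013, -1.0]]
wrist_force: [-21.9, -0.5, 16.5]
finger_gap: 0.0877
```

The plaque has stopped and the force is up to 22 N, so it's probably on the rail. I'll back off, lift and check from above.

Call:
arm_command:
  twist:
    - [0,0,0]
    - [0,0,0]
    - [0,0,0]
    - [0,0,0]
    - [0,0,0]
    - [0,0,0]
    - [0,0,0]
    - [0,0,0]
    - [0,0,0]
    - [0,0,0]
  travel:
    - [0,-0.006,0]
    - [0,-0.02,-0.001]
    - [0,-0.04,-0.003]
    - [0,-0.05,-0.03]
    - [0,-0.08,-0.07]
    - [0,-0.12,-0.11]
    - [0,-0.16,-0.11]
    - [0,-0.2,-0.11]
    - [0,-0.2,-0.11]
    - [0,-0.2,-0.11]
  grip: [-1,-1,-1,-1,-1,-1,-1,-1,-1,-1]

```text
time_s: 4.68
eef_pos: [0.37, 0.0081, 0.1762]
tcp_rot: [[-0.058, 0.998, -0.011], [0.998, 0.058, 0.001], [0.002, -0.011, -1.0]]
wrist_force: [-0.6, -0.5, 0.7]
finger_gap: 0.0879
```

Run:
```python
from h import *
im,i=top(); ce,l,w,a,b=rect(ray(i,big(brass(im))[:,0],.068))
print("plaque ledge",L(ce),l,w,"skew",a-A,L(b).round(4).tolist())
cv2.imwrite("pics/t2.png",cv2.resize(im[165:300,195:500],None,fx=2.5,fy=2.5,interpolation=cv2.INTER_CUBIC))
go(.033,.10,.16,0)
```

```text
plaque ledge [[ 0.0290226  -0.00020468]] 0.12512462 0.056032956 skew -0.0011824109 [[0.0011, 0.0624], [0.0009, -0.0627], [0.057, -0.0628], [0.0571, 0.0623]]
tcp ledge [[-2.122e-01  2.000e-04]] 0.1763 -> travel [0.0996 0.2454 0.0141] twist z 90.04 world [0.6113 0.1222 0.16  ]
```

View pics/t2.png

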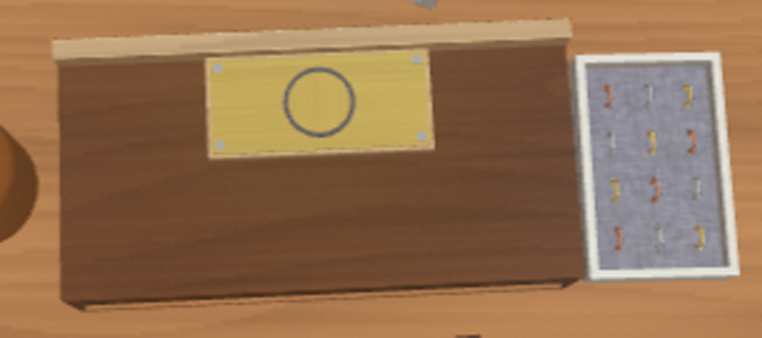

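Run:
```python
from h import *
im,i=top()
for x in (285,300,320,350,360): print(x,[(y,*map(int,im[y,x-1:x+2].mean(0))) for y in range(176,193)])
print(240,[(y,*map(int,im[y,239:242].mean(0))) for y in range(178,196)])
print(L(ray(i,[(285,187),(360,184)],.068)),L(ray(i,[(285,186),(360,183)],.06)),L(ray(i,[(285,186),(360,183)],.076)))
```

```text
285 [(176, 77, 120, 170), (177, 76, 118, 167), (178, 131, 171, 203), (179, 131, 171, 201), (180, 124, 164, 194), (181, 119, 158, 188), (182, 116, 155, 185), (183, 117, 156, 185), (184, 121, 160, 189), (185, 120, 164, 198), (186, 76, 111, 142), (187, 85, 120, 150), (188, 117, 166, 196), (189, 94, 166, 193), (190, 92, 171, 197), (191, 98, 173, 198), (192, 94, 166, 191)]
300 [(176, 78, 121, 171), (177, 109, 151, 186), (178, 122, 161, 192), (179, 121, 159, 190), (180, 120, 159, 189), (181, 118, 156, 186), (182, 117, 155, 185), (183, 120, 159, 189), (184, 124, 164, 194), (185, 75, 107, 134), (186, 70, 101, 129), (187, 118, 158, 188), (188, 97, 166, 193), (189, 92, 169, 195), (190, 94, 173, 199), (191, 92, 169, 195), (192, 89, 166, 192)]
320 [(176, 89, 132, 175), (177, 121, 160, 192), (178, 124, 163, 193), (179, 122, 162, 192), (180, 120, 159, 189), (181, 117, 156, 185), (182, 121, 160, 189), (183, 126, 164, 194), (184, 87, 124, 154), (185, 72, 105, 133), (186, 116, 155, 186), (187, 103, 167, 194), (188, 94, 171, 197), (189, 95, 174, 200), (190, 92, 170, 196), (191, 90, 160, 185), (192, 97
[... 605 characters left out ...]
 (186, 99, 172, 197), (187, 134, 172, 185), (188, 149, 171, 178), (189, 143, 170, 177), (190, 111, 161, 179), (191, 95, 170, 195), (192, 92, 169, 195)]
240 [(178, 81, 127, 179), (179, 78, 122, 173), (180, 131, 171, 202), (181, 129, 169, 200), (182, 128, 167, 197), (183, 126, 166, 197), (184, 127, 166, 196), (185, 122, 161, 193), (186, 119, 157, 188), (187, 109, 152, 186), (188, 72, 106, 136), (189, 66, 97, 126), (190, 61, 92, 123), (191, 48, 76, 113), (192, 49, 74, 114), (193, 49, 76, 116), (194, 48, 76, 116), (195, 49, 77, 116)]
[[ 0.05916662  0.05241499]
 [ 0.05887019 -0.05700007]] [[ 0.0631428   0.0527747 ]
 [ 0.06284873 -0.05793574]] [[ 0.0582131   0.05195148]
 [ 0.05792568 -0.05625467]]
```

The profile shows the 188 row edge is the rail's top edge (z = 0.076), so my ledge origin is 4.8 mm too far in x. With that corrected, the plaque centre is at x = 0.034 with skew -0.001 rad, and no dark gap shows along the rail. It's seated square. Next I turn the tool 90° and go to the jar-side end of the plaque, with the fingers partly closed for two contacts on the end face.

```bash
echo 'O=O-.0047*EX' >> h.py; python3 -c "
from h import *
go(.033,.10,.16,0)"
```

```text
tcp ledge [[-0.2062  0.0003]] 0.1762 -> travel [0.0995 0.2395 0.014 ] twist z 90.05 world [0.6067 0.1219 0.16  ]
```

Call:
arm_command:
  twist:
    - [0,0,90]
    - [0,0,90]
    - [0,0,90]
    - [0,0,90]
    - [0,0,90]
    - [0,0,90]
    - [0,0,90]
    - [0,0,90]
    - [0,0,90]
    - [0,0,90]
    - [0,0,90]
    - [0,0,90]
  travel:
    - [0.1,0.2,0]
    - [0.1,0.2,0]
    - [0.1,0.2,0]
    - [0.1,0.2,0]
    - [0.1,0.2,0]
    - [0.1,0.24,0]
    - [0.1,0.24,0]
    - [0.1,0.24,0]
    - [0.1,0.24,0]
    - [0.1,0.24,0]
    - [0.1,0.24,0]
    - [0.1,0.24,0]
  grip: [0.636,0.636,0.636,0.636,0.636,0.636,0.636,0.636,0.636,0.636,0.636,0.636]

```text
time_s: 5.78
eef_pos: [0.609, 0.1227, 0.1729]
tcp_rot: [[0.992, 0.123, -0.009], [0.123, -0.992, -0.001], [-0.009, -0.0, -1.0]]
wrist_force: [-0.5, 0.1, -0.7]
finger_gap: 0.0162
```

```bash
python3 -c "
from h import *
go(.033,.10,.0635,0)"
```

```text
tcp ledge [[0.0354 0.1007]] 0.1729 -> travel [-0.0014  0.0005  0.1094] twist z 3.77 world [0.6067 0.1219 0.0635]
```

Call:
arm_command:
  twist:
    - [0,0.5,3.8]
    - [0,0.5,3.8]
    - [0,0.5,3.8]
    - [0,0.5,3.8]
    - [0,0.5,3.8]
    - [0,0.5,3.8]
    - [0,0.5,3.8]
    - [0,0.5,3.8]
    - [0,0.5,3.8]
  travel:
    - [-0.0014,0.0005,0.03]
    - [-0.0014,0.0005,0.06]
    - [-0.0014,0.0005,0.08]
    - [-0.0014,0.0005,0.095]
    - [-0.0014,0.0005,0.102]
    - [-0.0014,0.0005,0.106]
    - [-0.0014,0.0005,0.1085]
    - [-0.0014,0.0005,0.1092]
    - [-0.0014,0.0005,0.1092]
  grip: [0.636,0.636,0.636,0.636,0.636,0.636,0.636,0.636,0.636]

```text
time_s: 6.53
eef_pos: [0.6075, 0.122, 0.0643]
tcp_rot: [[0.998, 0.057, 0.001], [0.057, -0.998, 0.0], [0.001, -0.0, -1.0]]
wrist_force: [0.1, 0.0, -0.0]
finger_gap: 0.0158
```

```bash
python3 -c "
from h import *
go(.034,.04,.0635,0)
cv2.imwrite('pics/s3.png',imaging.camera('scene')[170:370,150:520,::-1].repeat(2,0).repeat(2,1))"
```

```text
tcp ledge [[0.0338 0.1001]] 0.0643 -> travel [0.0002 0.0601 0.0008] twist z -0.03 world [0.6111 0.062  0.0635]
```

View pics/s3.png

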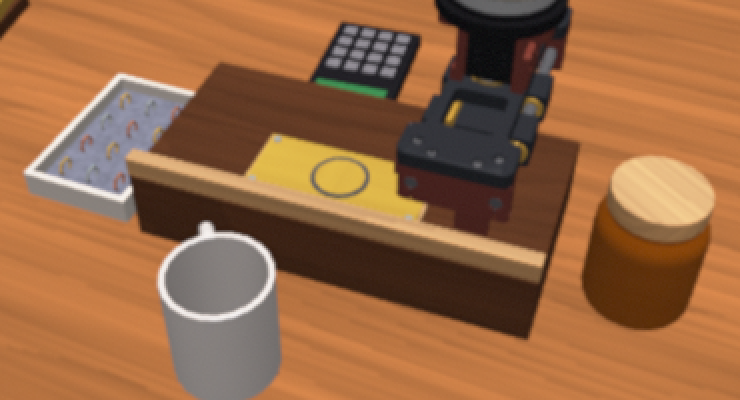

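The fingers stand inside the rail, beyond the plaque's jar-side end (hidden at about (470,215)), with no contact force. I'll push along the rail towards the tray.

Call:
arm_command:
  twist:
    - [0,0,0]
    - [0,0,0]
    - [0,0,0]
    - [0,0,0]
    - [0,0,0]
    - [0,0,0]
    - [0,0,0]
    - [0,0,0]
    - [0,0,0]
    - [0,0,0]
    - [0,0,0]
    - [0,0,0]
  travel:
    - [0,0.01,0.0008]
    - [0,0.018,0.0008]
    - [0,0.022,0.0008]
    - [0,0.026,0.0008]
    - [0,0.031,0.0008]
    - [0.0002,0.036,0.0008]
    - [0.0002,0.041,0.0008]
    - [0.0003,0.046,0.0008]
    - [0.0003,0.051,0.0008]
    - [0.0004,0.056,0.0008]
    - [0.0004,0.06,0.0008]
    - [0.0004,0.06,0.0008]
  grip: [0.636,0.636,0.636,0.636,0.636,0.636,0.636,0.636,0.636,0.636,0.636,0.636]

```text
time_s: 7.58
eef_pos: [0.6113, 0.0606, 0.0637]
tcp_rot: [[0.998, 0.056, 0.001], [0.056, -0.998, -0.0], [0.001, 0.0, -1.0]]
wrist_force: [-0.2, 0.9, 0.1]
finger_gap: 0.0158
```

Run:
```python
from h import *
im,i=top(); cv2.imwrite("pics/t3.png",cv2.resize(im[165:300,195:500],None,fx=2.5,fy=2.5,interpolation=cv2.INTER_CUBIC))
go(.034,-.03,.0635,0)
```

```text
tcp ledge [[0.0341 0.039 ]] 0.0636 -> travel [0.     0.069  0.0001] twist z -0.09 world [ 0.6152 -0.0078  0.0635]
```

View pics/t3.png

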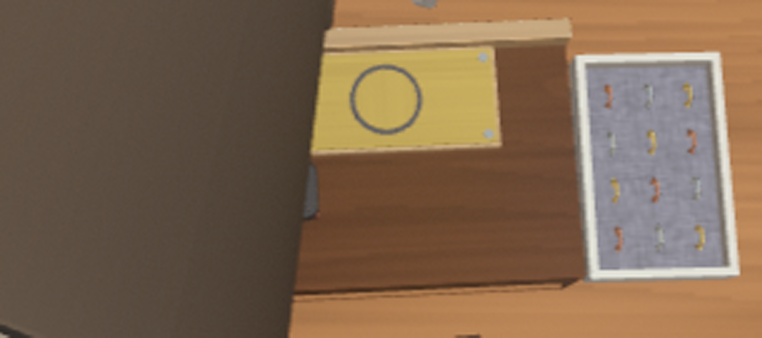

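The plaque slides cleanly in line with the rail; its leading edge is at crop column 498 and it has moved about 38 mm. I'll push on 70 mm and then measure.

Call:
arm_command:
  twist:
    - [0,0,0]
    - [0,0,0]
    - [0,0,0]
    - [0,0,0]
    - [0,0,0]
    - [0,0,0]
    - [0,0,0]
    - [0,0,0]
    - [0,0,0]
    - [0,0,0]
    - [0,0,0]
    - [0,0,0]
  travel:
    - [0,0.005,0]
    - [0,0.011,0]
    - [0,0.018,0]
    - [0,0.025,0]
    - [0.0002,0.032,0]
    - [0.0002,0.039,0]
    - [0.0002,0.046,0]
    - [0.0003,0.053,0]
    - [0.0003,0.06,0]
    - [0.0004,0.066,0]
    - [0.0004,0.07,0]
    - [0.0004,0.07,0]
  grip: [0.636,0.636,0.636,0.636,0.636,0.636,0.636,0.636,0.636,0.636,0.636,0.636]

```text
time_s: 8.63
eef_pos: [0.6157, -0.0102, 0.0637]
tcp_rot: [[0.999, 0.055, 0.001], [0.055, -0.999, -0.001], [0.001, 0.001, -1.0]]
wrist_force: [-0.4, -1.1, 0.6]
finger_gap: 0.0156
```

Run:
```python
from h import *
im,i=top(); P=L(ray(i,big(brass(im))[:,0],.068)); k=P[:,1]<P[:,1].min()+.003
print("brass lead end y",P[:,1].min(), np.median(P[k,1]), "x range near lead", P[P[:,1]<P[:,1].min()+.02][:,0].min(),P[P[:,1]<P[:,1].min()+.02][:,0].max())
go(.034,-.0515,.0635,0)
```

```text
brass lead end y -0.21288133554061306 -0.21288133554061306 x range near lead -0.050215267070560295 -0.050215267070560295
tcp ledge [[ 0.0345 -0.0318]] 0.0637 -> travel [-0.0005  0.0197  0.0002] twist z -0.15 world [ 0.6164 -0.0293  0.0635]
```

The arm hides the plaque from above, so that mask reading isn't valid. I'll push 15 mm more, short of the target, then withdraw to measure.

Call:
arm_command:
  twist:
    - [0,0,0]
    - [0,0,0]
    - [0,0,0]
    - [0,0,0]
    - [0,0,0]
    - [0,0,0]
    - [0,0,0]
  travel:
    - [0,0.003,0]
    - [0,0.006,0]
    - [0,0.009,0]
    - [0,0.012,0]
    - [0,0.014,0]
    - [0,0.015,0]
    - [0,0.015,0]
  grip: [0.636,0.636,0.636,0.636,0.636,0.636,0.636]

```text
time_s: 9.27
eef_pos: [0.6166, -0.025, 0.0637]
tcp_rot: [[0.999, 0.055, 0.001], [0.055, -0.999, -0.001], [0.001, 0.001, -1.0]]
wrist_force: [0.4, 0.5, -0.3]
finger_gap: 0.016
```

Call:
arm_command:
  twist:
    - [0,0,0]
    - [0,0,0]
    - [0,0,0]
    - [0,0,0]
    - [0,0,0]
    - [0,0,0]
    - [0,0,0]
    - [0,0,0]
    - [0,0,0]
    - [0,0,0]
    - [0,0,0]
    - [0,0,0]
  travel:
    - [0,-0.01,0]
    - [0,-0.03,0]
    - [0,-0.04,-0.02]
    - [0,-0.06,-0.06]
    - [0,-0.09,-0.1]
    - [0,-0.13,-0.1]
    - [-0.04,-0.17,-0.1]
    - [-0.08,-0.2,-0.1]
    - [-0.12,-0.2,-0.1]
    - [-0.16,-0.2,-0.1]
    - [-0.18,-0.2,-0.1]
    - [-0.18,-0.2,-0.1]
  grip: [0.636,0.636,0.636,0.636,0.636,0.636,0.636,0.636,0.636,0.636,0.636,0.636]

```text
time_s: 10.27
eef_pos: [0.4177, 0.1652, 0.1622]
tcp_rot: [[0.998, 0.059, -0.005], [0.059, -0.998, -0.001], [-0.005, 0.001, -1.0]]
wrist_force: [-0.7, 0.6, -0.3]
finger_gap: 0.0164
```

Run:
```python
from h import *
s=status.sense(); print(s["time_s"],L(s["eef_pos"][:2]),s["eef_pos"][2])
im,i=top(); ce,l,w,a,b=rect(ray(i,big(brass(im))[:,0],.068))
print("plaque ledge",L(ce),l,w,"skew",a-A,L(b).round(4).tolist())
cv2.imwrite("pics/t4.png",cv2.resize(im[165:300,195:500],None,fx=2.5,fy=2.5,interpolation=cv2.INTER_CUBIC))
```

```text
10.2667 [[-0.15310868  0.15415354]] 0.1622461256024548
plaque ledge [[ 0.03316763 -0.12655115]] 0.12946856 0.056018062 skew -0.0037754253 [[0.0054, -0.0617], [0.0049, -0.1912], [0.0609, -0.1914], [0.0614, -0.0619]]
```

View pics/t4.png

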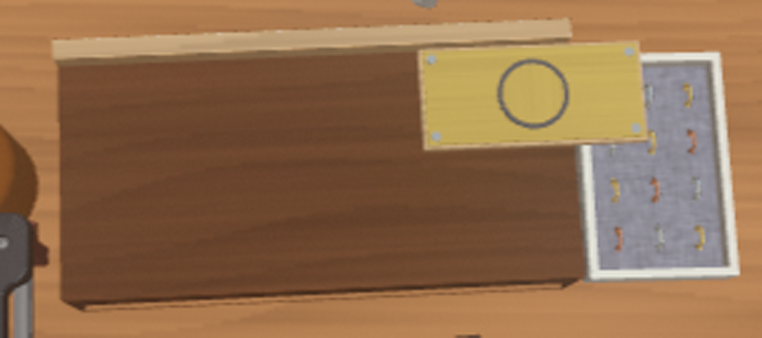

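The plaque lies against the rail, flat and in line, with crop corners (418,50), (639,42), (647,139) and (425,149). About 39-40 mm overhangs, which is 0.30 of its length, and the tray is unmoved. Another 4 mm makes a full third.

Call:
arm_command:
  twist:
    - [0,0.3,0]
    - [0,0.3,0]
    - [0,0.3,0]
    - [0,0.3,0]
    - [0,0.3,0]
    - [0,0.3,0]
    - [0,0.3,0]
    - [0,0.3,0]
    - [0,0.3,0]
    - [0,0.3,0]
  travel:
    - [0.04,0.04,0]
    - [0.08,0.08,0]
    - [0.12,0.12,0]
    - [0.16,0.15,0]
    - [0.187,0.165,0]
    - [0.187,0.165,0.03]
    - [0.187,0.165,0.06]
    - [0.187,0.165,0.085]
    - [0.187,0.165,0.095]
    - [0.187,0.165,0.096]
  grip: [0.636,0.636,0.636,0.636,0.636,0.636,0.636,0.636,0.636,0.636]

```text
time_s: 11.15
eef_pos: [0.6169, 0.0122, 0.0644]
tcp_rot: [[0.998, 0.058, 0.0], [0.058, -0.998, -0.0], [0.0, 0.0, -1.0]]
wrist_force: [-0.6, 0.1, 0.6]
finger_gap: 0.0161
```

```bash
python3 -c "
from h import *
go(.034,-.0507,.0637,0)"
```

```text
tcp ledge [[ 0.0369 -0.0101]] 0.0644 -> travel [-0.0029  0.0406  0.0007] twist z 0.04 world [ 0.6163 -0.0285  0.0637]
```

Call:
arm_command:
  twist:
    - [0,0,0]
    - [0,0,0]
    - [0,0,0]
    - [0,0,0]
    - [0,0,0]
    - [0,0,0]
    - [0,0,0]
    - [0,0,0]
    - [0,0,0]
    - [0,0,0]
  travel:
    - [-0.003,0.012,0.0007]
    - [-0.003,0.022,0.0007]
    - [-0.003,0.03,0.0007]
    - [-0.003,0.034,0.0007]
    - [-0.003,0.036,0.0007]
    - [-0.003,0.038,0.0007]
    - [-0.003,0.04,0.0007]
    - [-0.003,0.041,0.0007]
    - [-0.003,0.041,0.0007]
    - [-0.003,0.041,0.0007]
  grip: [0.636,0.636,0.636,0.636,0.636,0.636,0.636,0.636,0.636,0.636]

```text
time_s: 11.98
eef_pos: [0.6163, -0.0288, 0.0637]
tcp_rot: [[0.998, 0.059, 0.0], [0.059, -0.998, -0.0], [0.0, 0.0, -1.0]]
wrist_force: [0.7, -0.2, 0.8]
finger_gap: 0.016
```

Call:
arm_command:
  twist:
    - [0,0,0]
    - [0,0,0]
    - [0,0,0]
    - [0,0,0]
    - [0,0,0]
    - [0,0,0]
    - [0,0,0]
    - [0,0,0]
    - [0,0,0]
    - [0,0,0]
    - [0,0,0]
    - [0,0,0]
  travel:
    - [0,-0.01,0]
    - [0,-0.03,0]
    - [0,-0.04,-0.02]
    - [0,-0.06,-0.06]
    - [0,-0.09,-0.1]
    - [0,-0.13,-0.1]
    - [-0.04,-0.17,-0.1]
    - [-0.08,-0.2,-0.1]
    - [-0.12,-0.2,-0.1]
    - [-0.16,-0.2,-0.1]
    - [-0.18,-0.2,-0.1]
    - [-0.18,-0.2,-0.1]
  grip: [0.636,0.636,0.636,0.636,0.636,0.636,0.636,0.636,0.636,0.636,0.636,0.636]

```text
time_s: 12.98
eef_pos: [0.4166, 0.1604, 0.1623]
tcp_rot: [[0.998, 0.063, -0.007], [0.063, -0.998, -0.001], [-0.007, 0.0, -1.0]]
wrist_force: [-0.7, -0.1, -0.6]
finger_gap: 0.0159
```

Run:
```python
from h import *
im,i=top(); m=brass(im); m[:,455:]=0
for y in (190,198,206,214):
    x=np.where(m[y]>0)[0]; print(y,x.min(),L(ray(i,[(x.min(),y)],.068)))
for x in (372,390,410,430): print(x,[(y,*map(int,im[y,x-1:x+2].mean(0))) for y in range(177,187)])
t=cv2.resize(im[160:300,195:500],(732,336),interpolation=cv2.INTER_CUBIC)
s=cv2.resize(imaging.camera("scene")[180:300,150:520,::-1],(732,238)); cv2.imwrite("pics/f.png",np.vstack([t,s]))
```

```text
190 367 [[ 0.05403948 -0.06663367]]
198 367 [[ 0.04200146 -0.06584668]]
206 368 [[ 0.0299733  -0.06651341]]
214 368 [[ 0.01808461 -0.06573165]]
372 [(177, 129, 169, 200), (178, 126, 165, 195), (179, 123, 162, 191), (180, 123, 162, 192), (181, 126, 165, 195), (182, 77, 108, 136), (183, 71, 103, 130), (184, 99, 136, 166), (185, 110, 166, 194), (186, 94, 168, 194)]
390 [(177, 128, 168, 198), (178, 124, 163, 194), (179, 124, 164, 194), (180, 126, 166, 196), (181, 89, 128, 159), (182, 74, 107, 135), (183, 88, 122, 152), (184, 120, 168, 198), (185, 96, 169, 195), (186, 95, 173, 199)]
410 [(177, 126, 166, 196), (178, 126, 167, 196), (179, 128, 167, 197), (180, 101, 144, 178), (181, 76, 110, 140), (182, 72, 105, 133), (183, 122, 170, 199), (184, 98, 170, 196), (185, 95, 173, 199), (186, 96, 175, 201)]
430 [(177, 80, 124, 175), (178, 82, 127, 179), (179, 83, 130, 181), (180, 83, 129, 181), (181, 80, 124, 173), (182, 132, 173, 205), (183, 99, 171, 197), (184, 95, 174, 200), (185, 95, 174, 201), (186, 92, 169, 195)]
```

View pics/f.png

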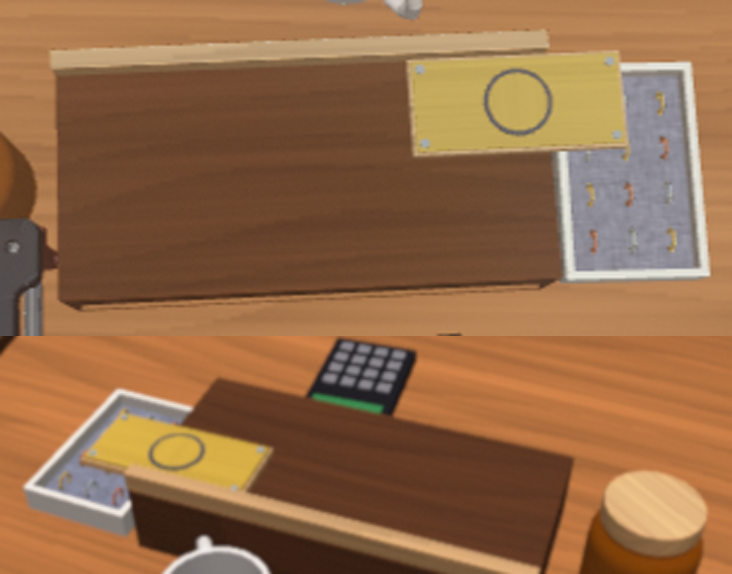

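The final view shows the plaque flat against the rail with no dark gap, its trailing end at y ≈ -0.064 and about 43 mm past the ledge end. The tray, jar, mug and calculator look unmoved, and the arm is clear.

```bash
python3 -c "
from rig import job_done; print(job_done())"
```

```text
the job is handed in; nothing more can be done
None
```

The plaque now sits square against the rail, with about 43–44 mm of its 130 mm length (a third) past the tray end of the ledge. I handed the job in at about 13 s of the 58 s allowed.

- **How it was pushed:** I pushed it back to the rail with both open fingers. Then I pushed it along the rail with the partly closed fingers on its jar-side end, in three pushes plus a last one of about 4 mm. It was never lifted.
- **Last checks:** in the pictures it lies flat and in line with the rail, with no dark gap along it. The tray, jar, mug and calculator look unmoved, though I judged that by eye only. The arm was clear and touching nothing.
- **Forces:** the highest wrist force read was about 27 N (22 N sideways, 16 N up), when the plaque stopped against the rail.
- **What disagreed:**
  - My first rail position was 5 mm off, because I took the rail's top edge for its base. I corrected that before pushing along the rail.
  - With that correction, the ledge depth no longer fits its near edge: 134 mm or 140 mm, depending on the edge's height, against 138 mm given.
  - The ledge length measured 303 mm against 300 mm, so the overhang is good to about 2 mm.
  - One plaque reading was invalid because the arm hid the plaque. The one before the last push read 129.5 mm for the brass instead of 125 mm, probably because the mask picked up extra pixels near the tray.

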